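# Contact retention check on a four-way connector in an angle fixture

## Task

Seat the black four-way connector fully down in the pocket of the sloping fixture, its end rib in the slot, and let go of it. Then lift the plunger gauge out of its stand and, holding it square to the connector's face, press its tip gently on the brass contact in the end hole nearest the rib until about half of the plunger's travel is in (the brass ring on it just reaches the nose), never all the way to its stop. Finish like that, still holding the gauge and pressing, with tweezers, pin cup and tally counter left where they are.

Things in the scene. Friction and masses are not known exactly. Their poses are not given: they have to be found in the camera images.
- fixture: Fixed angle fixture: grey base plate 100 x 112 x 8 mm carrying a sloping aluminium nest plate. Origin: centre of the base's underside, on the worktop; z up. The nest plate is low at the fixture's -x side and rises 15 degrees towards +x; y runs level across it. Place and yaw vary.
- nest: Its sloping nest plate, 84 (x, up the slope) x 112 mm (y, level). Origin: centre of the pocket's floor; z square to the plate; top face at z = 10 mm. Pocket 29 (x) x 65 mm (y), 10 mm deep, 45 degree lead-in 3 mm wide; a slot 14 mm wide, 7.5 mm long at its +y end takes the rib. The seated connector has its axes along these, 1.5 mm play each side, centre at z = 19 mm.
- connector_center (a point): Centre of the loose black four-way connector: 26 (x) x 62 mm (y), 38 mm high, 70 g, standing holes up; +y along the row of holes to the end with the rib, z up. The rib, 10 mm wide, juts 6 mm from the +y end, 3 to 30 mm above the underside. Grasp across the 26 mm near the top: seated, it stands 28 mm proud of the nest plate.
- end_contact (a point): The marked spot: centre of the flat brass contact, 8.6 mm across, at the bottom of the end hole nearest the rib, 21 mm from the connector's middle towards the rib. Hole 9 mm wide, 5.6 mm deep from the connector's top face, square to that face. Moves with the connector.
- gauge_handle (a point): Middle of the grip of the loose gauge (140 g): square grey handle 22 x 22 x 75 mm; its top is 30 mm above this point, the underside of its 30 mm collar 50 mm below. z from tip to handle, x and y square to the flats. Below the collar a nose 14 mm thick, 22 mm long, then the plunger, 4 mm thick, 20 mm long when free. Stands upright in the stand, collar on its rim; yaw varies.
- gauge_tip (a point): The round end of the gauge's plunger, on its axis: 92 mm below the middle of the grip with the plunger free, less by as much as it is pushed in.
- plunger (a joint): How far the gauge's sprung plunger is pushed in, m: 0 free, 0.010 at its stop; the brass ring reaches the nose at 0.005. The spring needs 1 N to start and 0.5 N more for each mm (3.5 N at the ring, 6 N at the stop), and springs out again.
- stand_mouth (a point): Centre of the rim of the gauge's fixed stand: round aluminium tube 39 mm wide on a dark round foot 74 mm wide, rim 58 mm above the worktop; round hole 17.5 mm wide, 47 mm deep. Nose and plunger reach 42 mm into it: lift the gauge straight up by 50 mm to clear it.
- tweezers: Bystander: steel tweezers, 123 mm long, 10 mm high, loose on the worktop; origin under the middle.
- pin_cup: Bystander: steel cup, 58 mm wide, 43 mm high, loose on the worktop; origin under the middle.
- tally_counter: Bystander: hand tally counter, 76 x 51 x 25 mm, loose on the worktop; origin underneath.

How it is judged:
On the way, in this order (a step that is already met when the one before it is completed fails the run):
1. the connector is seated fully in the pocket, rib in the slot, and let go (z of connector_center in the frame of nest between 0.0165 and 0.021 m and x of connector_center in the frame of nest between -0.0025 and 0.0025 m and y of connector_center in the frame of nest between -0.0025 and 0.0025 m and angle between the z axis of connector_center and the z axis of nest, either way round below 0.06 rad and y of end_contact in the frame of nest above 0.015 m and contact force between the fingers and connector below 0.05 N), for 0.2 s.
2. the gauge is lifted clear of its stand (z of gauge_tip in the frame of stand_mouth above 0.003 m and contact force between gauge and stand below 0.05 N), for 0.1 s.
At the end, for the whole second after the job is handed in: Connector fully down in the pocket (within 2 mm), rib in the slot, not touched by the fingers; the gauge held in the fingers only, tip on the contact nearest the rib, within 5.7 degrees of square to the connector's face, plunger 3 to 7 mm in, all still; bystanders moved less than 20 mm (all of step 1 and horizontal distance between gauge_tip and end_contact below 0.0045 m and distance between gauge_tip and end_contact below 0.005 m and angle between the z axis of gauge_handle and the z axis of connector_center, either way round below 0.1 rad and value of joint plunger between 0.003 and 0.007 m and contact force between gauge and connector between 1.5 and 8 N and contact force between the fingers and gauge above 2 N and contact force between the arm and connector below 0.05 N and contact force between gauge and stand below 0.05 N and contact force between gauge and nest below 0.05 N and linear speed of gauge below 0.02 m/s); the arm keeps its last pose, push and grip.
It fails at once if the gauge's plunger is driven to its stop (value of joint plunger above 0.0095 m).
It fails at once if the tweezers is disturbed (distance of tweezers from where it was at the start of the episode above 0.02 m).
It fails at once if the pin cup is disturbed (distance of pin_cup from where it was at the start of the episode above 0.02 m).
It fails at once if the tally counter is disturbed (distance of tally_counter from where it was at the start of the episode above 0.02 m).
It also fails if it takes over 51 s, if anything falls off the work surface, if the arm or the gripper's body presses on something with over 40 N, if the wrist force passes 120 N, or if a joint passes its speed limit or range.

## Robot

A 7-joint arm with a two-finger parallel gripper is mounted at the origin on the work surface; the furniture and walls round the work are solid. World frame = base frame: x ahead of the robot, y to its left, z up, the work surface at z = 0. Lengths are in m, angles in rad, forces in N, time in s.
With the tool pointing down it reaches from about 0.4 to 0.9 m from the base axis. Payload 5.6 kg.
Tool frame: the origin (TCP) lies midway between the tips of the shut fingers; the grasp point (between the pads) lies env.tcp_to_grasp behind it (env.tcp_to_grasp is the distance from the TCP to the grasp point, in m); z points along the fingers, y is the direction in which the jaws open and shut (so a half turn about z gives the same grasp; the last joint's range is limited). The gripper opens to 92 mm and grips with 3 to 60 N. Pads are 20 mm wide; open, the fingers measure 128 mm over their backs; the gripper's body (75 mm by 189 mm) begins 69 mm behind the grasp point.
Start: joints at [1.25, 0.468, -0.012, 1.603, 0.006, 1.071, -0.056], TCP at [0.178, -0.625, 0.215] pointing down, gripper open.
Joint ranges: [-2.53, 2.53], [-0.31, 2.02], [-1.57, 1.55], [0.28, 2.44], [-1.29, 4.43], [0.15, 1.84], [-2.92, 2.92]. Speed limits (rad/s): [2.57, 2.57, 3.14, 3.14, 3.14, 3.14, 3.14].

## Interface

Orientations are given as a unit quaternion [w, x, y, z].
In Python, from rig import env, planner, imaging, job, finder, get_t, get_joints, get_qd, get_joint_torque, get_tool_pos, get_ee_rot, get_wrist_force, get_wrist_torque, get_finger_gap gives the robot as it stands. Calls block until the motion is done:
- env.goto(position, orientation): joint-space move of the TCP to a pose.
- env.line_to(position, rate=0.15, rot=None, until_force=None): straight line of the TCP; rot=None keeps the orientation; rate is the mean speed in m/s. With until_force (N) it stops when the force on the tool has changed by that much, and returns True; else False.
- env.set_joints(angles): joint-space move.
- env.set_gripper(opening, effort=None): finger opening in m; effort is the grip in N (None keeps the last); returns when the fingers have stopped.
- env.dwell(seconds).
- planner.ik(position, orientation): joint angles nearest the present ones, or None.
- imaging.capture(name): name is "side" or "top"; returns a dict with "img" (420x560x3 uint8, red, green, blue), "camera_matrix" (3x3 intrinsics, pixels), "pose" (4x4, takes a point from camera to world coordinates). Camera axes: x right, y down, z forward; pixel columns grow to the right and rows downward; lengths in m; the calibration is good to about 2 mm. A picture is of the moment at which its call begins. There is no depth.
A pose or a line that the arm cannot do raises env.Unreachable and nothing moves.
- job.sign_off(): hands the job in, once; it reports no verdict.
Trained networks look in the newest picture that a camera, given by its name, has taken for a name from the list of things; names that differ only in an ending like _2 or _b are one class to them, and where a whole thing is asked for, a point or a joint stands for the part that bears it (a point fixed in the world has none). Each returns a list of dicts, best first, with "score" (0 to 1); they miss things now and then, are a little off and sometimes report something else, mostly with a low value. They report only what shows in the picture. A call takes as long as a camera call.
- finder.boxes_of(camera, thing): "at" ([x, y, z] in m, in world coordinates, good to about 4 mm: the middle of the surface that is visible of it).
- finder.trace(camera, thing): "pixels" (420x560 bool, what is visible of it).
Readings, each from a call of its own:
- get_t(): time.
- get_joints(): joint angles.
- get_qd(): joint speeds.
- get_joint_torque(): joint torques, N m.
- get_tool_pos(): TCP position.
- get_ee_rot(): TCP orientation.
- get_wrist_force(): force on the tool from outside, world axes, zero at the start.
- get_wrist_torque(): the same for the moment, N m.
- get_finger_gap(): finger opening in m.
Only numpy, scipy, OpenCV 4.12 (cv2) and the standard library are available. Lean on these libraries where they do the work, as an engineer would, in place of code of your own. Each camera call takes 0.05 s, during which the arm holds its last target.

## Working session

There is one attempt and no reset: what is moved stays moved. The work goes in short steps, each a Python script; the robot and the scene stay as the last script left them, time stands still between calls to the robot, and variables do not carry over. Pictures are saved under pics/ and viewed, and the job is handed in when it is done.

```bash
ls; mkdir -p pics
cat > a.py <<'E'
from rig import *
import cv2,numpy as np
print(get_t(), env.tcp_to_grasp)
for c in ["side","top"]:
    r=imaging.capture(c); cv2.imwrite(f"pics/{c}0.png",r["img"][:,:,::-1])
    print(c,r["camera_matrix"].tolist(),np.round(r["pose"],4).tolist())
    for n in ["fixture","nest","connector_center","gauge_handle","stand_mouth","end_contact","tweezers","pin_cup","tally_counter"]:
        try: print(n,[(np.round(d["at"],4).tolist(),round(d["score"],2)) for d in finder.boxes_of(c,n)][:3])
        except Exception as e: print(n,e)
print(get_t())
E
python3 a.py
```

```text
pics
0.0 0.0187
side [[466.8654907862437, 0.0, 285.0739797079968], [0.0, 466.8654907862437, 209.71014180720138], [0.0, 0.0, 1.0]] [[-0.9956, -0.0503, 0.0788, 0.3747], [-0.0928, 0.6362, -0.766, 1.11], [-0.0116, -0.7699, -0.638, 0.9419], [0.0, 0.0, 0.0, 1.0]]
fixture [([0.492, 0.3705, 0.0385], 0.92)]
nest [([0.4983, 0.3571, 0.0375], 0.91), ([0.6121, 0.4011, 0.0195], 0.65)]
connector_center [([0.6412, 0.2287, 0.0364], 0.88)]
gauge_handle [([0.645, 0.0532, 0.1012], 0.76), ([0.6409, 0.2286, 0.0343], 0.37)]
stand_mouth [([0.6485, 0.0639, 0.0076], 0.87)]
end_contact [([0.641, 0.2341, 0.0297], 0.82)]
tweezers [([0.319, 0.4053, 0.0057], 0.58)]
pin_cup [([0.6146, 0.4017, 0.0196], 0.86)]
tally_counter [([0.3805, -0.2159, 0.0185], 0.55)]
top [[423.97354495258287, 0.0, 283.6396062817794], [0.0, 423.97354495258287, 210.09066805786745], [0.0, 0.0, 1.0]] [[-0.0295, -0.998, 0.0552, 0.3992], [-0.9993, 0.0306, 0.0192, 0.0929], [-0.0209, -0.0546, -0.9983, 1.3476], [0.0, 0.0, 0.0, 1.0]]
fixture [([0.492, 0.3486, 0.0373], 0.55)]
nest [([0.4984, 0.3488, 0.0404], 0.67), ([0.6465, 0.0522, 0.1325], 0.6), ([0.6361, 0.0529, 0.0111], 0.34)]
connector_center [([0.6483, 0.2193, 0.0414], 0.57), ([0.6345, 0.0522, 0.0082], 0.24)]
gauge_handle [([0.645, 0.0532, 0.1358], 0.57)]
stand_mouth [([0.6338, 0.0535, 0.0106], 0.88)]
end_contact [([0.6423, 0.217, 0.0362], 0.54)]
tweezers [([0.3223, 0.4129, 0.0074], 0.39)]
pin_cup [([0.6146, 0.4087, 0.0148], 0.52)]
tally_counter [([0.3867, -0.2211, 0.0236], 0.52)]
1.0
```

View pics/side0.png

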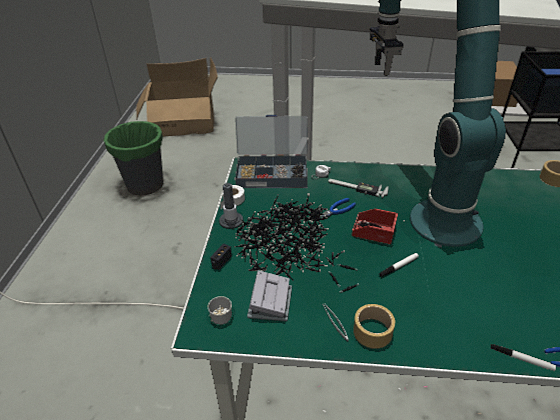

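View pics/top0.png

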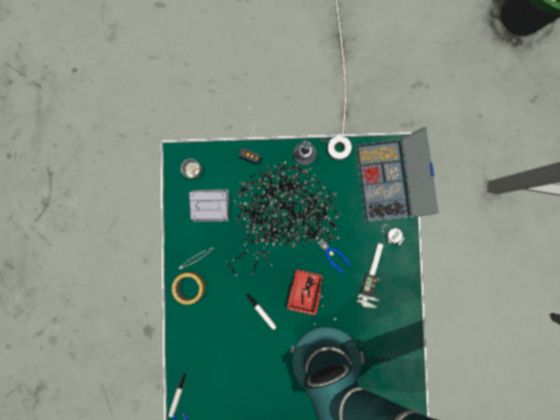

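Run:
```python
import cv2
a=cv2.imread('pics/side0.png');b=cv2.imread('pics/top0.png')
cv2.imwrite('pics/side0z.png',cv2.resize(a[170:320,70:270],(800,600),interpolation=2))
cv2.imwrite('pics/top0z.png',cv2.resize(b[70:220,130:330],(800,600),interpolation=2))
```

```text
(no output)
```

View pics/side0z.png

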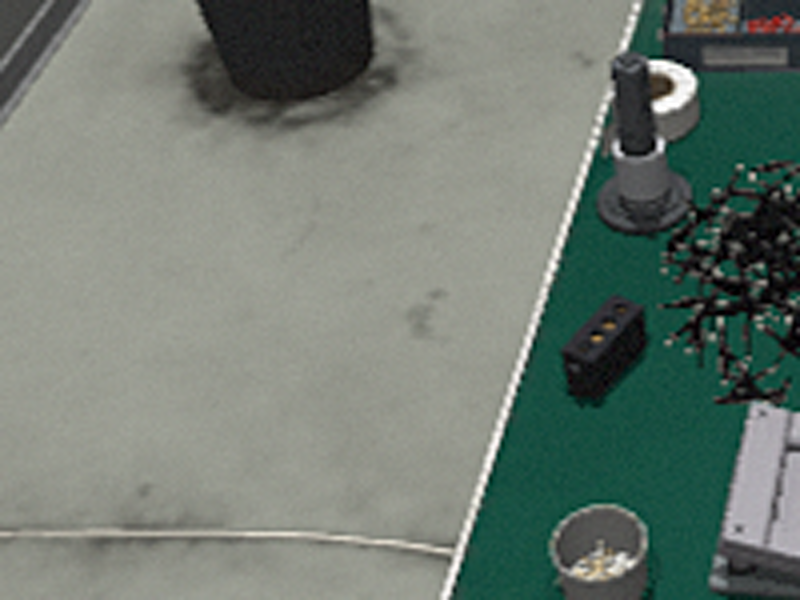

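View pics/top0z.png

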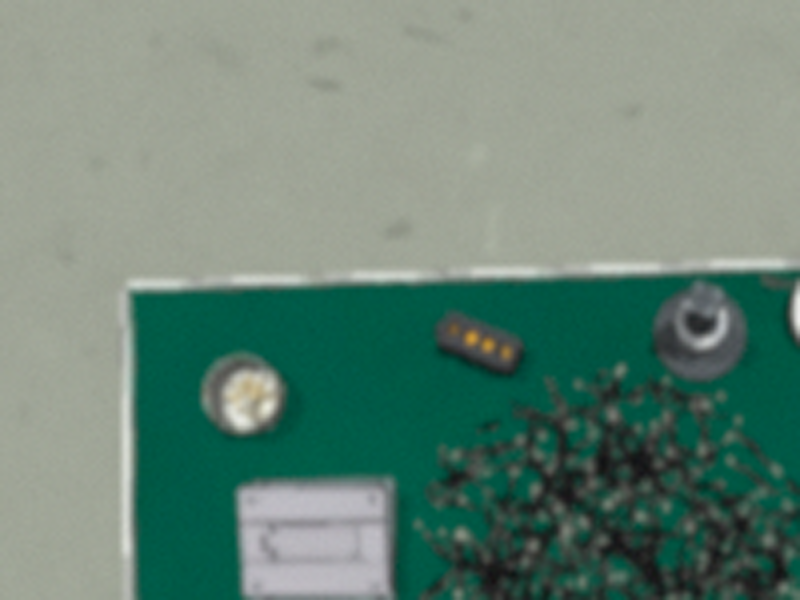

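The top view shows the fixture at about (209,206), with its slot on the left, towards world +y. The connector is at (250,156) and the stand with the gauge at (305,152). The side view agrees. Next I'll fit the known geometry to the traces.

```bash
cat > b.py <<'E'
from rig import *
import cv2,numpy as np,pickle
out={}
for c in ["side","top"]:
    r=imaging.capture(c); out[c]=dict(img=r["img"],K=np.array(r["camera_matrix"]),T=np.array(r["pose"]))
    for n in ["fixture","nest","connector_center","gauge_handle","stand_mouth"]:
        L=finder.trace(c,n)
        out[c][n]=[(d["score"],d["pixels"]) for d in L]
        for d in L[:3]:
            ys,xs=np.where(d["pixels"]); print(c,n,round(d["score"],2),len(xs),xs.min(),xs.max(),ys.min(),ys.max())
pickle.dump(out,open("d0.pkl","wb"))
print(get_t())
v=[]
for c,(x0,y0) in dict(side=(200,235),top=(225,135)).items():
    im=out[c]["img"][y0:y0+45,x0:x0+60,::-1]
    v.append(cv2.resize(im,(800,600),interpolation=cv2.INTER_CUBIC))
cv2.imwrite("pics/cz.png",cv2.resize(np.hstack(v),(800,300)))
v=[]
for c,(x0,y0) in dict(side=(240,265),top=(180,180)).items():
    im=out[c]["img"][y0:y0+60,x0:x0+60,::-1]
    v.append(cv2.resize(im,(400,400),interpolation=cv2.INTER_CUBIC))
cv2.imwrite("pics/fz.png",np.hstack(v))
E
python3 b.py
```

```text
side fixture 0.63 1756 248 291 270 321
side nest 0.57 1292 251 288 271 315
side connector_center 0.93 349 211 231 244 268
side stand_mouth 0.91 381 220 243 206 227
top fixture 0.95 1174 190 227 190 222
top nest 0.81 999 190 227 192 219
top connector_center 0.61 224 239 260 149 164
top gauge_handle 0.69 105 301 310 141 154
top stand_mouth 0.86 324 293 315 143 164
1.6
```

View pics/cz.png

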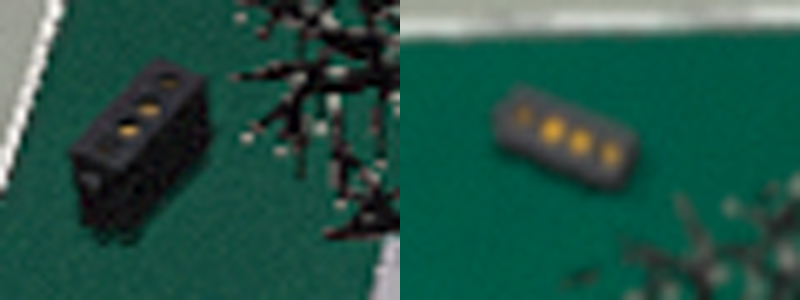

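View pics/fz.png

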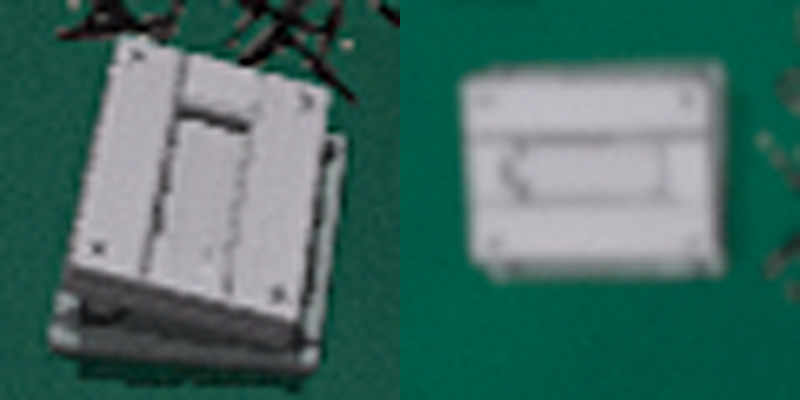

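```bash
cat > fit.py <<'E'
import numpy as np,cv2
from scipy.optimize import least_squares
from scipy.ndimage import map_coordinates,gaussian_filter
from scipy.spatial.transform import Rotation as R
def proj(P,cam):
    T=cam["T"]; q=(np.asarray(P)-T[:3,3])@T[:3,:3]; uv=q@cam["K"].T
    return uv[:,:2]/uv[:,2:]
def nestT(p,tilt=np.radians(15)):
    # rise towards +x: x axis tilts up
    M=np.eye(4); M[:3,:3]=(R.from_euler('z',p[3])*R.from_euler('y',-tilt)).as_matrix(); M[:3,3]=p[:3]; return M
def boxT(p,h=0.019):
    M=np.eye(4); M[:3,:3]=R.from_euler('z',p[2]).as_matrix(); M[:3,3]=[p[0],p[1],h]; return M
def tr(M,P): return np.asarray(P)@M[:3,:3].T+M[:3,3]
def hullsegs(P,cam):
    uv=proj(P,cam); h=cv2.convexHull(uv.astype(np.float32),returnPoints=False)[:,0]
    return [(P[h[i]],P[h[(i+1)%len(h)]]) for i in range(len(h))]
def fit(segs,p0,cams,scale,rng=4,iters=8,sig=0.7,prior=None):
    """segs(p,camname,cam)-> list of (A,B) world segments"""
    G={c:[gaussian_filter(cams[c]["img"][:,:,k].astype(float),sig) for k in range(3)] for c in cams}
    p=np.array(p0,float)
    def samples(p):
        out=[]
        for c in cams:
            for A,B in segs(p,c,cams[c]):
                uv=proj([A,B],cams[c]); d=uv[1]-uv[0]; L=np.hypot(*d)
                if L<2: out.append(None); continue
                n=np.array([-d[1],d[0]])/L
                t=np.linspace(.12,.88,12)
                out.append((c,A,B,t,uv,n,L))
        return out
    for it in range(iters):
        r=max(1.5,rng*(0.75**it)); S=samples(p); obs=[]
        ss=np.arange(-r,r+1e-6,0.1)
        for s in S:
            if s is None: continue
            c,A,B,t,uv,n,L=s
            base=uv[0]+t[:,None]*(uv[1]-uv[0])
            pts=base[:,None]+ss[None,:,None]*n
            g=0
            for k in range(3):
                v=map_coordinates(G[c][k],[pts[...,1],pts[...,0]],order=1)
                g=g+np.gradient(v,axis=1)**2
            g=np.sqrt(g)*np.exp(-0.5*(ss/(r*0.8))**2)
            j=g.argmax(1); w=g.max(1)
            obs.append((c,A,B,t,base+ss[j][:,None]*n,n,L,w))
        wm=np.median(np.concatenate([o[7] for o in obs]))
        # linearise: material points on segs move with p
        def res(dp):
            q=p+dp*scale; out=[];i=0
            for c in cams:
                for (A,B),(A0,B0) in zip(segs.mat(q,p,c,cams[c]),segs(p,c,cams[c])):
                    u0=proj([A0,B0],cams[c])
                    if np.hypot(*(u0[1]-u0[0]))<2: continue
                    o=obs[i]; i+=1
                    uv=proj(np.asarray(A)+o[3][:,None]*(np.asarray(B)-A),cams[c])
                    out.append(((uv-o[4])@o[5])*np.sqrt(o[6]/12)*np.minimum(1,o[7]/wm))
            if prior is not None: out.append((q-prior[0])/prior[1])
            return np.concatenate(out)
        s=least_squares(res,np.zeros(len(p)),loss='soft_l1',f_scale=0.5)
        p=p+s.x*scale
    return p,np.sqrt(np.mean(s.fun**2))
class HullModel:
    def __init__(s,pts,T): s.pts=np.array(pts); s.T=T
    def __call__(s,p,c,cam): return hullsegs(tr(s.T(p),s.pts),cam)
    def mat(s,q,p,c,cam):
        uv=proj(tr(s.T(p),s.pts),cam); h=cv2.convexHull(uv.astype(np.float32),returnPoints=False)[:,0]
        P=tr(s.T(q),s.pts); return [(P[h[i]],P[h[(i+1)%len(h)]]) for i in range(len(h))]
class SegModel:
    def __init__(s,segs,T): s.s=np.array(segs); s.T=T
    def __call__(s,p,c,cam): M=s.T(p); return [(tr(M,a),tr(M,b)) for a,b in s.s]
    def mat(s,q,p,c,cam): return s(q,c,cam)
a,b,h=.013,.031,.019
CONN=[(x,y,z) for x in(-a,a) for y in(-b,b) for z in(-h,h)]
X,Y=.042,.056
NE=[((-X,-Y,.01),(X,-Y,.01)),((X,-Y,.01),(X,Y,.01)),((X,Y,.01),(-X,Y,.01)),((-X,Y,.01),(-X,-Y,.01))]
def overlay(cam,segs,box,fn,col=(0,0,255)):
    x0,y0,w,hh=box; s=800/w if 800/w*hh<=600 else 600/hh
    im=cv2.resize(cam["img"][y0:y0+hh,x0:x0+w,::-1],(int(w*s),int(hh*s)),interpolation=cv2.INTER_CUBIC)
    for A,B in segs:
        uv=(proj([A,B],cam)-[x0,y0]+.5)*s
        cv2.line(im,tuple(int(v) for v in uv[0]),tuple(int(v) for v in uv[1]),col,1,cv2.LINE_AA)
    return im
E
cat > c.py <<'E'
import pickle; from fit import *
D=pickle.load(open("d0.pkl","rb"))
cams=D
N=SegModel(NE,nestT); C=HullModel(CONN,boxT)
for cs in (["side"],["top"],["side","top"]):
    cc={k:D[k] for k in cs}
    pn,e=fit(N,[.5,.358,.03,0.0],cc,np.array([.001,.001,.001,.01]),prior=(np.array([.5,.358,.03,0]),np.array([.05,.05,.05,1])))
    print(cs,"nest",np.round(pn,4),round(e,3))
    pc,e=fit(C,[.645,.222,-0.4],cc,np.array([.001,.001,.01]))
    print(cs,"conn",np.round(pc,4),round(e,3))
print(pn,pc)
pk=[((-.0145,-.0325,0.01),(.0145,-.0325,.01)),((.0145,-.0325,.01),(.0145,.0325,.01)),((-.0145,.0325,.01),(-.0145,-.0325,.01)),((.007,.04,.01),(-.007,.04,.01))]
M=nestT(pn)
B={"side":(240,262,60,60),"top":(180,175,60,60)};Bc={"side":(200,235,45,45),"top":(227,135,45,45)}
rows=[]
for c in cams:
    i1=overlay(D[c],N(pn,c,D[c])+[(tr(M,x),tr(M,y)) for x,y in pk],B[c],"")
    i2=overlay(D[c],C(pc,c,D[c]),Bc[c],"")
    rows.append(np.hstack([cv2.resize(i1,(400,300)) if 0 else cv2.resize(i1,(300,300)),cv2.resize(i2,(300,300))]))
cv2.imwrite("pics/ov0.png",np.vstack(rows))
E
python3 c.py
```

```text
['side'] nest [ 0.4953  0.3555  0.0422 -0.0225] 0.187
['side'] conn [ 0.6468  0.2201 -0.3839] 0.233
['top'] nest [ 0.4953  0.3433  0.0795 -0.0148] 0.236
['top'] conn [ 0.6523  0.2233 -0.4246] 0.192
['side', 'top'] nest [ 0.496   0.3518  0.0378 -0.0242] 0.176
['side', 'top'] conn [ 0.6481  0.2207 -0.405 ] 0.304
[ 0.49601585  0.35175381  0.03779484 -0.02421294] [ 0.64812564  0.22073934 -0.40495114]
```

View pics/ov0.png

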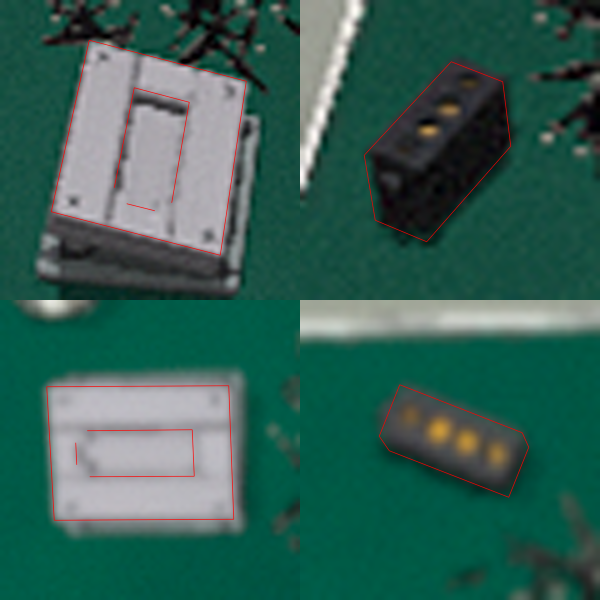

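```bash
cat > h.py <<'E'
from rig import *
import numpy as np,cv2,pickle
from fit import *
def qd(M): q=R.from_matrix(M).as_quat(); return [float(v) for v in (q[3],q[0],q[1],q[2])]
def toolR(x,z,s):  # tool y = s*x, tool z = -z
    y=s*np.asarray(x); zz=-np.asarray(z); return np.column_stack([np.cross(y,zz),y,zz])
def grab(names=("side","top")):
    o={}
    for c in names:
        r=imaging.capture(c); o[c]=dict(img=r["img"],K=np.array(r["camera_matrix"]),T=np.array(r["pose"]))
    return o
def fk(): 
    q=get_ee_rot(); return np.array(get_tool_pos()),R.from_quat([q[1],q[2],q[3],q[0]]).as_matrix()
E
python3 - <<'E'
from h import *
print(get_ee_rot(),get_t())
p=[.649,.2215,-.405]; yawn=-.0225
for s in (1,-1):
    M=boxT(p); Rt=toolR(M[:3,0],M[:3,2],s); print(s,planner.ik([p[0],p[1],.013],qd(Rt)))
    N=nestT([.496,.353,.038,yawn]); Rt=toolR(N[:3,0],N[:3,2],s); 
    print(s,planner.ik(list(tr(N,[0,0,.06])),qd(Rt)),planner.ik(list(tr(N,[0,.021,.12])),qd(Rt)))
E
```

```text
[-5.03632790e-06  9.90374002e-01  1.38417248e-01 -3.14452574e-05] 1.6
1 [ 0.06022294  0.88418968 -0.6678739   1.58503093  0.65373492  0.90689986
 -1.24950797]
1 [-0.26080422  0.55747528 -0.67573389  1.95769519  0.85486158  0.73863035
 -1.50341726] [-0.15092212  0.54226931 -0.8900526   1.90519171  0.84377238  0.89981854
 -1.50841808]
-1 [ 0.34938561  1.292425   -1.34217713  1.56529889  1.28420766  1.35267634
  1.58443823]
-1 [ 0.11557231  0.96965138 -1.33023745  1.93800609  1.33080769  1.21196428
  1.37469611] [ 0.07626464  0.82895066 -1.32354591  1.89423549  1.16800981  1.19671621
  1.43402769]
```

Run:
```python
from h import *
p=[.649,.2215,-.405]; M=boxT(p); Rt=toolR(M[:3,0],M[:3,2],1)
x=get_tool_pos(); env.line_to([x[0],x[1],.36],rate=.3)
env.goto([p[0],p[1],.30],qd(Rt)); print(get_t())
env.set_gripper(.06,20)
env.line_to([p[0],p[1],.075],rate=.2); print(get_t())
o=grab(); pickle.dump(o,open("d1.pkl","wb"))
ims=[cv2.resize(o[c]["img"][y:y+90,x0:x0+90,::-1],(400,400),interpolation=2) for c,x0,y in (("side",180,190),("top",205,105))]
cv2.imwrite("pics/g1.png",np.hstack(ims)); print(get_t())
```

```text
5.6167
7.525
7.625
```

View pics/g1.png

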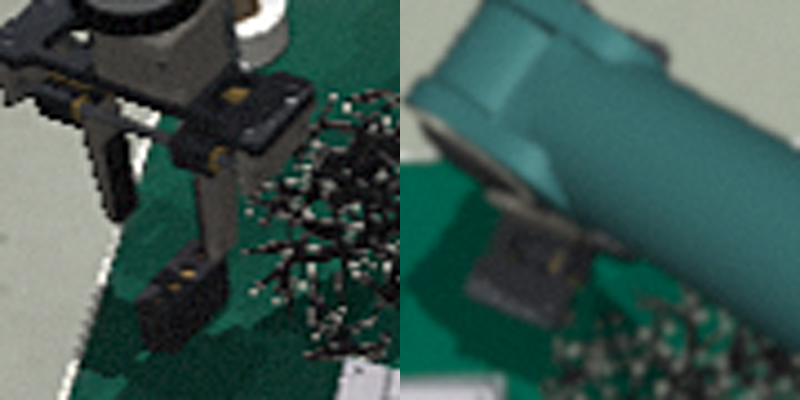

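Run:
```python
from h import *
x=get_tool_pos()
print(env.line_to([x[0],x[1],.013],rate=.12,until_force=6), get_tool_pos()[2])
env.set_gripper(.0,15); print("gap",get_finger_gap(),get_t())
env.line_to([x[0],x[1],.12],rate=.2); print("gap",get_finger_gap(),get_wrist_force(),get_t())
N=nestT([.496,.353,.038,-.0225]); Rt=toolR(N[:3,0],N[:3,2],1)
# TCP relative to connector centre: 6mm below centre... centre z 0.019, tcp 0.013 => tcp at -0.006
P=tr(N,[0,0,.019-.006+.045]); env.line_to([x[0]*.5+P[0]*.5,x[1]*.5+P[1]*.5,.15],rate=.25)
env.goto(list(P),qd(Rt)); print(get_t(),get_tool_pos(),P)
env.dwell(.2)
o=grab(); pickle.dump(o,open("d2.pkl","wb"))
ims=[cv2.resize(o[c]["img"][y:y+100,x0:x0+100,::-1],(400,400),interpolation=2) for c,x0,y in (("side",220,230),("top",160,150))]
cv2.imwrite("pics/g2.png",np.hstack(ims)); print(get_t())
```

```text
False 0.012739362232275862
gap 0.02593675716306776 8.9
gap 0.02568381059422419 [-0.08830648 -1.21381809 -1.5608241 ] 9.5833
10.7417 [0.48129287 0.35257292 0.09315709] [0.4809923  0.35333773 0.0940237 ]
11.0417
```

View pics/g2.png

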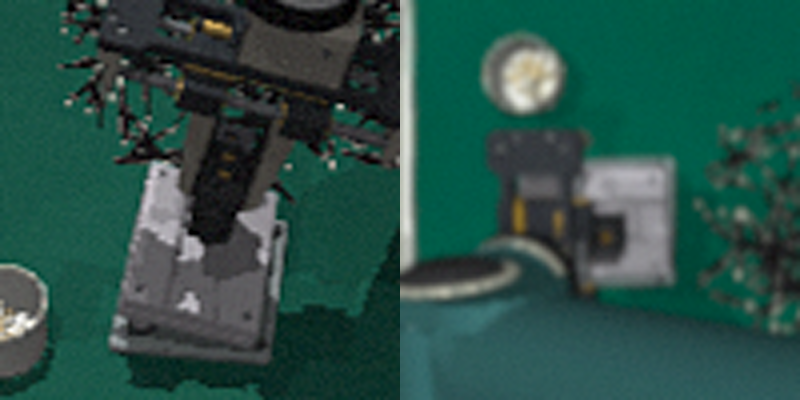

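```bash
cat > e.py <<'E'
from h import *
import pickle
o=pickle.load(open("d2.pkl","rb")); d0=pickle.load(open("d0.pkl","rb"))
tp,tR=fk(); np.savez("fk2.npz",p=tp,R=tR)
M=np.eye(4); M[:3,0]=tR[:,1]; M[:3,2]=-tR[:,2]; M[:3,1]=np.cross(M[:3,2],M[:3,0]); M[:3,3]=tp+M[:3,2]*.006
print(M)
E8=[(CONN[i],CONN[j]) for i in range(8) for j in range(i) if sum(abs(np.array(CONN[i])-CONN[j])>1e-6)==1]
cs=[(tr(M,a),tr(M,b)) for a,b in E8]
pn=[.496,.3525,.038,-.0225]; Nn=nestT(pn)
ns=[(tr(Nn,a),tr(Nn,b)) for a,b in NE]
bx,by=.05,.056
B=boxT([pn[0],pn[1],pn[3]],0)
bs=[(tr(B,a),tr(B,b)) for z in (0,.008) for a,b in [((-bx,-by,z),(-bx,by,z)),((-bx,by,z),(bx,by,z)),((bx,by,z),(bx,-by,z)),((-bx,-by,z),(bx,-by,z))]]
r=[]
for c,b,b0 in (("side",(235,240,64,64),(235,260,64,64)),("top",(180,175,56,56),(180,175,56,56))):
    r.append(np.hstack([cv2.resize(overlay(o[c],cs,b,""),(400,400)),cv2.resize(overlay(d0[c],bs,b0,"",(255,0,0)),(400,400)),]))
    cv2.imwrite(f"pics/e_{c}.png",r[-1])
E
python3 e.py
```

```text
[[ 9.65564433e-01  2.57091964e-02 -2.58890640e-01  4.80918606e-01]
 [-2.49474451e-02  9.99669365e-01  6.22784323e-03  3.52584007e-01]
 [ 2.58965154e-01  4.45276117e-04  9.65886562e-01  9.98479856e-02]
 [ 0.00000000e+00  0.00000000e+00  0.00000000e+00  1.00000000e+00]]
```

View pics/e_side.png

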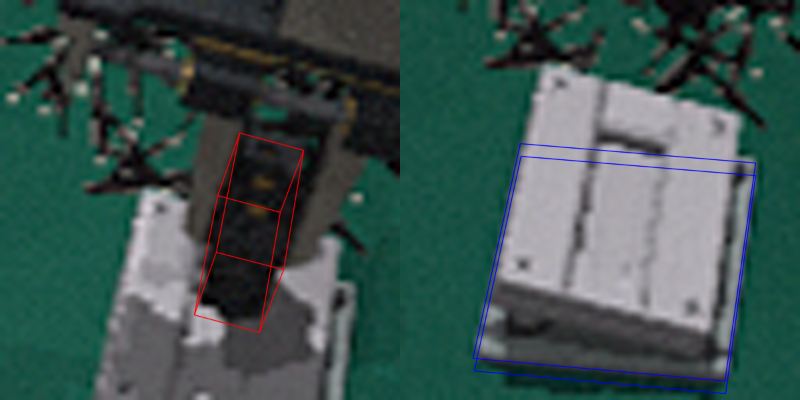

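View pics/e_top.png

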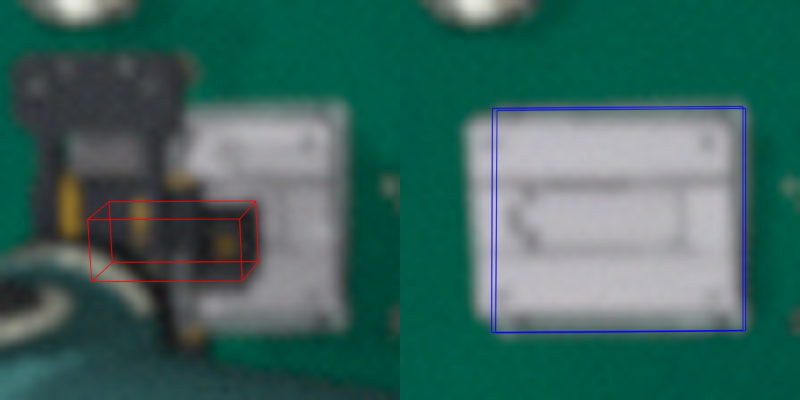

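```bash
cat > f.py <<'E'
from h import *
o=pickle.load(open("d2.pkl","rb")); d0=pickle.load(open("d0.pkl","rb"))
z=np.load("fk2.npz"); tp,tR=z["p"],z["R"]
M=np.eye(4); M[:3,0]=tR[:,1]; M[:3,2]=-tR[:,2]; M[:3,1]=np.cross(M[:3,2],M[:3,0]); M[:3,3]=tp+M[:3,2]*.006
C=[[0,y,.0134] for y in(-.021,-.007,.007,.021)]
M0=boxT([.6481,.2207,-.405])
def brass(im,box):
    x0,y0,w,h=box; a=im[y0:y0+h,x0:x0+w].astype(float); s=np.clip(a[...,0]-a[...,2]-18,0,None)
    n,l,st,ce=cv2.connectedComponentsWithStats((s>4).astype(np.uint8))
    for i in range(1,n):
        ys,xs=np.where(l==i); w_=s[ys,xs]; print("   brass",round(x0+(xs*w_).sum()/w_.sum(),2),round(y0+(ys*w_).sum()/w_.sum(),2),int(w_.sum()))
for nm,d,MM,bx in (("d0",d0,M0,{"side":(208,240,28,32),"top":(235,145,30,25)}),("d2",o,M,{"side":(265,260,25,35),"top":(206,200,14,18)})):
    for c in ("side","top"):
        print(nm,c,np.round(proj(tr(MM,C),d[c]),2).tolist()); brass(d[c]["img"],bx[c])
E
python3 f.py
```

```text
d0 side [[224.22, 248.92], [221.35, 252.08], [218.44, 255.28], [215.48, 258.52]]
   brass 225.0 247.0 17
   brass 221.96 250.9 140
   brass 218.82 254.09 195
d0 top [[255.52, 157.41], [251.38, 155.8], [247.24, 154.2], [243.11, 152.59]]
   brass 243.19 151.95 134
   brass 249.25 154.79 1692
   brass 256.04 157.59 366
d2 side [[276.87, 266.61], [276.11, 270.85], [275.33, 275.17], [274.53, 279.57]]
   brass 289.0 260.0 6
   brass 276.92 269.0 52
   brass 275.79 273.14 70
d2 top [[210.17, 209.11], [205.41, 209.14], [200.65, 209.16], [195.89, 209.18]]
   brass 206.0 200.0 14
   brass 210.99 208.88 103
```

```bash
cat > g.py <<'E'
from h import *
d0=pickle.load(open("d0.pkl","rb"))
bx,by,t=.05,.056,.008
BE={"side":[((-bx,by,0),(bx,by,0)),((-bx,-by,t),(-bx,by,t))],"top":[((bx,by,t),(bx,-by,t)),((bx,-by,t),(-bx,-by,t)),((-bx,-by,t),(-bx,by,t))]}
class FM:
    def __init__(s,use): s.use=use
    def __call__(s,p,c,cam):  # x,y,yaw,znest,dx
        B=boxT([p[0],p[1],p[2]],0); cx=np.cos(p[2])*p[4]; sx=np.sin(p[2])*p[4]
        N=nestT([p[0]+cx,p[1]+sx,p[3],p[2]])
        out=[]
        if "n" in s.use: out+=[(tr(N,a),tr(N,b)) for a,b in NE]
        if "b" in s.use: out+=[(tr(B,a),tr(B,b)) for a,b in BE[c]]
        return out
    def mat(s,q,p,c,cam): return s(q,c,cam)
for use in ("n","b","nb"):
  for cs in (["side"],["top"],["side","top"]):
    cc={k:d0[k] for k in cs}
    p0=np.array([.496,.3525,-.0225,.038,0]); 
    for pr in ([1,1,1,1e-5,1e-5],[1,1,1,.1,.01]):
        p,e=fit(FM(use),p0,cc,np.array([.001,.001,.01,.001,.001]),rng=2.5,prior=(p0,np.array(pr)))
        print(use,cs,np.round(p,4),round(e,3))
E
python3 g.py
```

```text
n ['side'] [ 0.4958  0.352  -0.0244  0.038   0.    ] 0.183
n ['side'] [ 0.4953  0.3551 -0.0222  0.0416 -0.    ] 0.183
n ['top'] [ 0.4962  0.3515 -0.0144  0.038   0.    ] 0.117
n ['top'] [ 0.4944  0.3444 -0.0587  0.0737 -0.    ] 0.111
n ['side', 'top'] [ 0.4958  0.3519 -0.0222  0.038   0.    ] 0.166
n ['side', 'top'] [ 0.4958  0.3517 -0.0226  0.0376 -0.    ] 0.17
b ['side'] [ 0.4952  0.3471 -0.0267  0.038   0.    ] 0.118
b ['side'] [ 0.4952  0.3471 -0.0267  0.038   0.    ] 0.118
b ['top'] [ 0.4951  0.3526 -0.0218  0.038   0.    ] 0.056
b ['top'] [ 0.4951  0.3526 -0.0218  0.038   0.    ] 0.056
b ['side', 'top'] [ 0.4951  0.3523 -0.0319  0.038   0.    ] 0.322
b ['side', 'top'] [ 0.4951  0.3523 -0.0319  0.038   0.    ] 0.322
nb ['side'] [ 0.4956  0.352  -0.0284  0.038   0.    ] 0.236
nb ['side'] [ 4.954e-01  3.566e-01 -2.090e-02  4.330e-02 -3.000e-04] 0.169
nb ['top'] [ 0.4954  0.3513 -0.0319  0.038   0.    ] 0.151
nb ['top'] [ 0.4952  0.3511 -0.0244  0.041   0.0008] 0.126
nb ['side', 'top'] [ 0.4955  0.3518 -0.0282  0.038   0.    ] 0.227
nb ['side', 'top'] [ 0.4951  0.3514 -0.0269  0.0374  0.0007] 0.208
```

```bash
cat >> h.py <<'E'
NP=[.4957,.3545,.0378,-.024]
def nloc(N): 
    tp,tR=fk(); return np.round((tp-N[:3,3])@N[:3,:3]*1000,2)
E
python3 - <<'E'
from h import *
N=nestT(NP); Rt=qd(toolR(N[:3,0],N[:3,2],1))
env.line_to(list(tr(N,[0,0,.033])),rate=.06,rot=Rt); print(nloc(N),get_t())
env.dwell(.2); f0=np.array(get_wrist_force()); print(f0)
for z in (.013,):
    r=env.line_to(list(tr(N,[0,0,z])),rate=.04,rot=Rt,until_force=6)
    print(r,nloc(N),(np.array(get_wrist_force())-f0)@N[:3,:3],get_wrist_torque(),get_t())
o=grab(); pickle.dump(o,open("d3.pkl","wb"))
ims=[cv2.resize(o[c]["img"][y:y+70,x0:x0+70,::-1],(400,400),interpolation=2) for c,x0,y in (("side",230,250),("top",170,170))]
cv2.imwrite("pics/g3.png",np.hstack(ims)); print(get_t())
E
```

```text
[-0.35  0.14 32.72] 11.6083
[-0.13245058 -1.61294829 -0.8175163 ]
False [-0.16  0.14 12.9 ] [-0.87747057  1.8709093  -0.33951124] [-0.03516629  0.16565285  0.00468539] 12.4583
12.5583
```

View pics/g3.png

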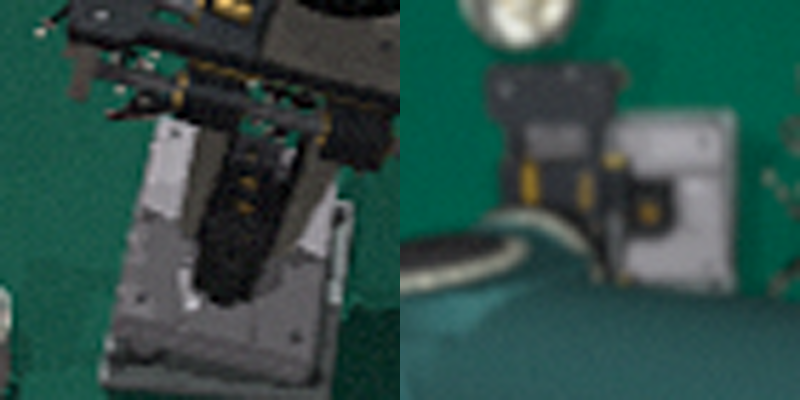

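Run:
```python
from h import *
N=nestT(NP); Rt=qd(toolR(N[:3,0],N[:3,2],1)); f0=np.array([-.132,-1.613,-.8175])
r=env.line_to(list(tr(N,[0,0,.003])),rate=.03,rot=Rt,until_force=6)
print(r,nloc(N),(np.array(get_wrist_force())-f0)@N[:3,:3],get_wrist_torque(),get_t())
```

```text
True [0.22 0.55 8.39] [1.41239333 2.29844418 1.28796325] [0.10010176 0.04206446 0.02637296] 12.825
```

Run:
```python
from h import *
N=nestT(NP); Rt=qd(toolR(N[:3,0],N[:3,2],1)); f0=np.array([-.132,-1.613,-.8175])
r=env.line_to(list(tr(N,[0,0,.0])),rate=.03,rot=Rt,until_force=10)
print(r,nloc(N),(np.array(get_wrist_force())-f0)@N[:3,:3],get_wrist_torque(),get_t())
env.dwell(.2);print(nloc(N),(np.array(get_wrist_force())-f0)@N[:3,:3])
o=grab(["side"]); pickle.dump(o,open("d4.pkl","wb"))
cv2.imwrite("pics/g4.png",cv2.resize(o["side"]["img"][250:320,230:300,::-1],(600,600),interpolation=2)); print(get_t())
```

```text
True [0.07 1.01 7.28] [1.4562224  1.99112591 1.57150779] [ 0.11133277 -0.05199558  0.03131584] 13.0333
[-0.04  0.92  7.25] [1.63883629 3.53108306 1.5215126 ]
13.2833
```

View pics/g4.png

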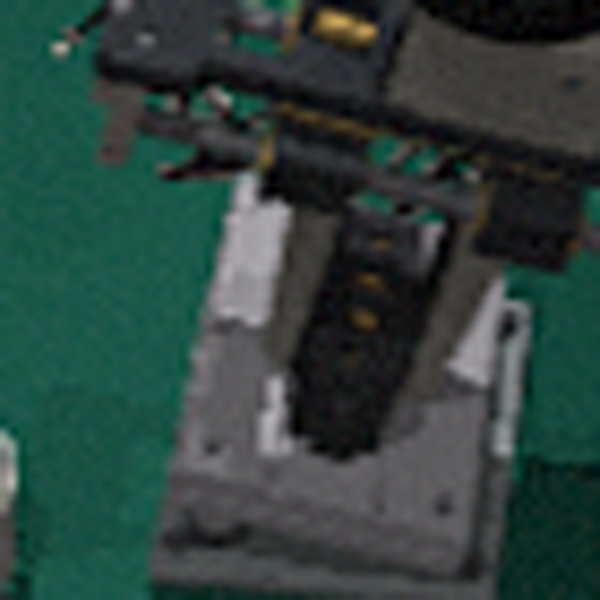

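```bash
cat > f2.py <<'E'
from h import *
import sys
def brass(im,box,th=18):
    x0,y0,w,h=box; a=im[y0:y0+h,x0:x0+w].astype(float); s=np.clip(a[...,0]-a[...,2]-th,0,None)
    n,l,st,ce=cv2.connectedComponentsWithStats((s>4).astype(np.uint8)); out=[]
    for i in range(1,n):
        ys,xs=np.where(l==i); w_=s[ys,xs]; out.append((round(x0+(xs*w_).sum()/w_.sum(),2),round(y0+(ys*w_).sum()/w_.sum(),2),int(w_.sum())))
    return out
def held(tp,tR,off=.006):
    M=np.eye(4); M[:3,0]=tR[:,1]; M[:3,2]=-tR[:,2]; M[:3,1]=np.cross(M[:3,2],M[:3,0]); M[:3,3]=tp+M[:3,2]*off
    return M
CB=[[0,y,.0134] for y in(-.021,-.007,.007,.021)]
def around(cam,uv,r=6,th=18):
    u=np.round(np.mean(uv,0)).astype(int); return brass(cam["img"],(u[0]-r-2,u[1]-r-6,2*r+4,2*r+10),th)
E
python3 - <<'E'
from f2 import *
M=held(*fk()); o=pickle.load(open("d4.pkl","rb")); o.update(grab(["top"]))
for c in o:
    uv=proj(tr(M,CB),o[c]); print(c,np.round(uv,2).tolist(),around(o[c],uv,8))
for dx in ([0,0,.001],[0,.001,0],[.001,0,0]): print(dx,[np.round((proj(tr(M,CB)+M[:3,:3]@dx,o[c])-proj(tr(M,CB),o[c]))[1],2).tolist() for c in o])
print(get_t(),get_finger_gap(),fk()[0])
E
```

```text
side [[272.68, 280.87], [271.9, 285.13], [271.12, 289.47], [270.31, 293.89]] [(np.float64(274.0), np.float64(278.0), 12), (np.float64(272.62), np.float64(282.24), 66), (np.float64(272.2), np.float64(286.86), 74)]
top [[212.28, 206.35], [207.7, 206.38], [203.12, 206.42], [198.55, 206.45]] [(np.float64(206.77), np.float64(197.68), 22), (np.float64(202.11), np.float64(202.46), 130), (np.float64(213.03), np.float64(206.66), 96)]
[0, 0, 0.001] [[0.09, -0.25], [-0.06, 0.07]]
[0, 0.001, 0] [[-0.06, 0.31], [-0.33, 0.0]]
[0.001, 0, 0] [[-0.39, -0.1], [-0.02, -0.32]]
13.3333 0.025971489535451017 [0.49371831 0.35544094 0.04477224]
```

Run:
```python
from f2 import *
N=nestT(NP); Rt=qd(toolR(N[:3,0],N[:3,2],1))
env.set_gripper(.05,15); print(nloc(N),get_wrist_force(),get_t())
env.line_to(list(tr(N,[0,0,.02])),rate=.1,rot=Rt)
env.line_to(list(tr(N,[0,0,.13])),rate=.25,rot=Rt)
x=get_tool_pos();print(x)
env.goto([x[0]+.08,x[1]-.2,.30],qd(toolR([1,0,0],[0,0,1],1)))
o=grab(); pickle.dump(o,open("d5.pkl","wb"))
ims=[cv2.resize(o[c]["img"][y:y+60,x0:x0+60,::-1],(400,400),interpolation=2) for c,x0,y in (("side",240,260),("top",180,175))]
cv2.imwrite("pics/g5.png",np.hstack(ims)); print(get_t())
```

```text
[-0.45  0.5   7.02] [ 0.20030468  0.35643312 -0.35731072] 13.8667
[0.46244627 0.35426919 0.16249891]
15.85
```

View pics/g5.png

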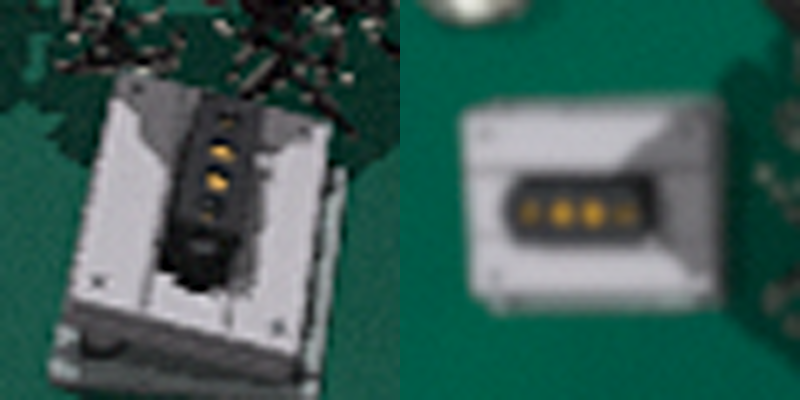

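Run:
```python
from f2 import *
o=pickle.load(open("d5.pkl","rb"))
RIB=[(x,y,z) for x in(-.005,.005) for y in (.031,.037) for z in (-.016,.011)]
def ed(P): return [(P[i],P[j]) for i in range(8) for j in range(i) if sum(abs(np.array(P[i])-P[j])>1e-6)==1]
rows=[]
for pn in ([.4955,.3518,.0375,-.024],[.4955,.3505,.035,-.024]):
    N=nestT(pn); M=N.copy(); M[:3,3]=tr(N,[0,0,.019])
    s=[(tr(M,a),tr(M,b)) for a,b in ed(CONN)+ed(RIB)]+[(tr(N,a),tr(N,b)) for a,b in NE]
    rows.append(np.hstack([cv2.resize(overlay(o[c],s,b,""),(400,400)) for c,b in (("side",(245,263,50,50)),("top",(180,180,50,50)))]))
    for c in o:
        uv=proj(tr(M,CB),o[c]); print(c,np.round(uv,2).tolist(),around(o[c],uv,9))
cv2.imwrite("pics/ov5.png",cv2.resize(np.vstack(rows),(600,600)))
class S(HullModel): pass
def Tt(p):
    N=nestT([.4955,.3518,.0375,-.024+p[3]]); N[:3,3]=p[:3]; return N
for pts,cs in ((CONN,["top"]),(CONN,["side","top"])):
    N=nestT([.4955,.3518,.0375,-.024]); c0=tr(N,[0,0,.019])
    p0=np.r_[c0,0]
    # only top face edges (z=+h)
    tf=[(-a,-b,h),(a,-b,h),(a,b,h),(-a,b,h)]
    seg=[(tf[i],tf[(i+1)%4]) for i in range(4)]
    p,e=fit(SegModel(seg,Tt),p0,{k:o[k] for k in cs},np.array([.001,.001,.001,.01]),rng=2.5,prior=(p0,np.array([1,1,.05,1])))
    print(cs,np.round((p[:3]-N[:3,3])@N[:3,:3]*1e3,2),p[3],e)
```

```text
side [[273.43, 278.41], [272.66, 282.65], [271.88, 286.97], [271.08, 291.37]] [(np.float64(274.0), np.float64(278.0), 9), (np.float64(272.77), np.float64(282.34), 382), (np.float64(272.03), np.float64(286.86), 443), (np.float64(271.0), np.float64(292.0), 12)]
top [[213.14, 206.74], [208.54, 206.77], [203.94, 206.8], [199.35, 206.83]] [(np.float64(199.0), np.float64(206.45), 173), (np.float64(206.84), np.float64(206.56), 1643)]
side [[273.52, 278.7], [272.75, 282.93], [271.97, 287.24], [271.17, 291.64]] [(np.float64(274.0), np.float64(278.0), 9), (np.float64(272.77), np.float64(282.34), 382), (np.float64(272.03), np.float64(286.86), 443), (np.float64(271.0), np.float64(292.0), 12)]
top [[213.72, 206.78], [209.13, 206.81], [204.54, 206.84], [199.96, 206.87]] [(np.float64(199.0), np.float64(206.45), 173), (np.float64(206.84), np.float64(206.56), 1643)]
['top'] [ 42.41 -44.2  215.02] -0.004029700662152878 0.5790902501860942
['side', 'top'] [ 1.85 -0.17 18.74] -0.05013584991594375 0.3528445500500156
```

View pics/ov5.png

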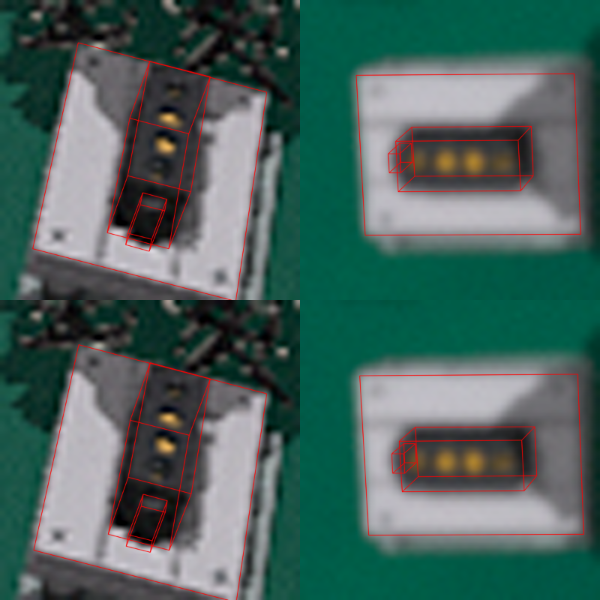

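Run:
```python
from f2 import *
d=pickle.load(open("d0.pkl","rb"))
w=.011
P=[(x,y,z) for x in(-w,w) for y in(-w,w) for z in(-.040,.030)]
m=HullModel(P,lambda p:boxT(p,.108))
for cs in (["side"],["top"],["side","top"]):
  for y0 in (-.5,0,.4):
    p,e=fit(m,[.645,.0532,y0],{k:d[k] for k in cs},np.array([.001,.001,.05]),rng=3)
    print(cs,y0,np.round(p,4),round(e,3))
# stand fit: tube circle rim + foot circle
from numpy import cos,sin,pi
t=np.linspace(0,2*pi,25)[:-1]
F=[(.037*cos(a),.037*sin(a),0) for a in t]
mf=HullModel(F,lambda p:boxT([p[0],p[1],0],.0))
for cs in (["side"],["top"],["side","top"]):
    p,e=fit(mf,[.64,.0535],{k:d[k] for k in cs},np.array([.001,.001]),rng=3); print("foot z0",cs,np.round(p,4),round(e,3))
rows=[cv2.resize(overlay(d[c],m(p if 0 else [.645,.0532,0],c,d[c]),b,""),(400,400)) for c,b in (("side",(205,175,50,60)),("top",(280,130,50,50)))]
cv2.imwrite("pics/ga.png",np.hstack(rows))
```

```text
['side'] -0.5 [ 0.6499  0.056  -0.0919] 0.293
['side'] 0 [ 0.6501  0.0556 -0.0433] 0.269
['side'] 0.4 [0.6502 0.0565 0.4722] 0.243
['top'] -0.5 [ 0.6431  0.0516 -0.3979] 0.224
['top'] 0 [ 0.6435  0.0518 -0.0394] 0.219
['top'] 0.4 [0.6466 0.0542 0.6658] 0.2
['side', 'top'] -0.5 [ 0.6516  0.05   -0.3489] 0.412
['side', 'top'] 0 [0.6508 0.0524 0.0282] 0.292
['side', 'top'] 0.4 [0.6501 0.0546 0.5193] 0.294
foot z0 ['side'] [0.6324 0.0501] 0.195
foot z0 ['top'] [0.642  0.0541] 0.28
foot z0 ['side', 'top'] [0.6394 0.0507] 0.232
```

View pics/ga.png

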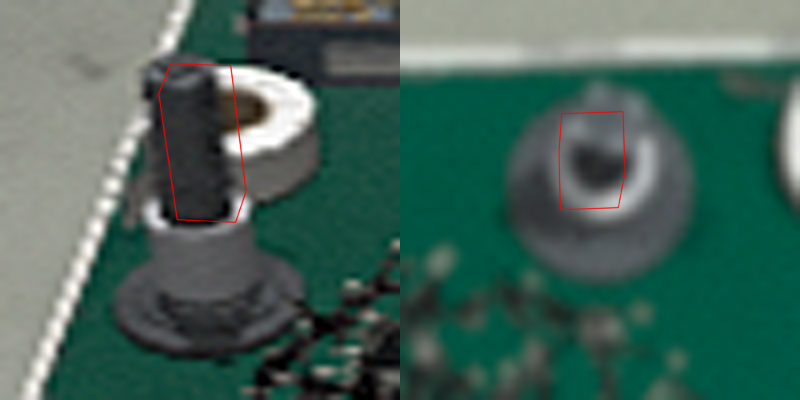

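Run:
```python
from f2 import *
d=pickle.load(open("d0.pkl","rb"))
def ray(c,u,v,z):
    K,T=d[c]["K"],d[c]["T"]; r=T[:3,:3]@np.linalg.inv(K)@[u,v,1]; return np.round(T[:3,3]+r*(z-T[2,3])/r[2],4)
print(ray("top",305.1,149.5,.058),ray("side",229.1,206.3,.058))
print(ray("top",306.4,142,.138),ray("side",205+183/8,175+72/6.67,.138))
print(ray("top",304.5,152.5,.0), ray("side",205+210/8,175+300/6.67,.005))
rows=[cv2.resize(d[c]["img"][y:y+40,x:x+40,::-1],(400,400),interpolation=2) for c,x,y in (("side",212,178),("top",285,132))]
cv2.imwrite("pics/gb.png",np.hstack(rows))
w=.011
P=[(x,y,z) for x in(-w,w) for y in(-w,w) for z in(-.040,.030)]
def ring(p,r,z): t=np.linspace(0,6.2832,33); Q=[(p[0]+r*np.cos(a),p[1]+r*np.sin(a),z) for a in t]; return list(zip(map(np.array,Q[:-1]),map(np.array,Q[1:])))
rows=[]
for p in ([.650,.054,0.0],[.650,.054,.5]):
    s=[]
    M=boxT(p,.108)
    s=[(tr(M,P[i]),tr(M,P[j])) for i in range(8) for j in range(i) if sum(abs(np.array(P[i])-P[j])>1e-6)==1]
    s+=ring(p,.0195,.058)+ring(p,.037,.0)
    rows.append(np.hstack([cv2.resize(overlay(d[c],s,b,""),(300,300)) for c,b in (("side",(210,175,54,54)),("top",(280,130,45,45)))]))
cv2.imwrite("pics/gc.png",np.vstack(rows))
```

```text
[0.6545 0.0464 0.058 ] [0.6529 0.0461 0.058 ]
[0.6604 0.0449 0.138 ] [0.6485 0.0502 0.138 ]
[0.6564 0.0466 0.    ] [0.6507 0.0474 0.005 ]
```

View pics/gb.png

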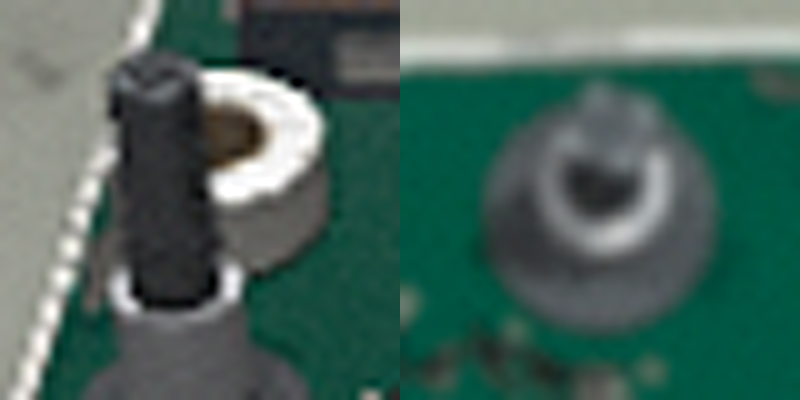

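View pics/gc.png

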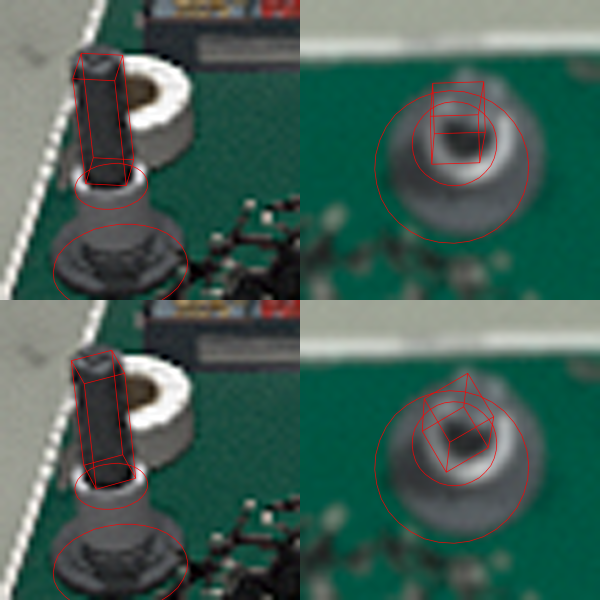

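Run:
```python
from f2 import *
d=pickle.load(open("d0.pkl","rb"))
w=.011
P=[(x,y,z) for x in(-w,w) for y in(-w,w) for z in(-.040,.030)]
m=HullModel(P,lambda p:boxT(p,.108))
best={}
for cs in (["side"],["top"],["side","top"]):
  for y0 in np.arange(-.75,.8,.3):
    p0=np.array([.653,.0475,y0])
    p,e=fit(m,p0,{k:d[k] for k in cs},np.array([.001,.001,.05]),rng=2,prior=(p0,np.array([.004,.004,1])))
    print(cs,round(y0,2),np.round(p,4),round(e,3))
def ring(p,r,z): t=np.linspace(0,6.2832,33); Q=[(p[0]+r*np.cos(a),p[1]+r*np.sin(a),z) for a in t]; return list(zip(map(np.array,Q[:-1]),map(np.array,Q[1:])))
rows=[]
for p in ([.653,.047,0.4],[.653,.047,-.3]):
    M=boxT(p,.108)
    s=[(tr(M,P[i]),tr(M,P[j])) for i in range(8) for j in range(i) if sum(abs(np.array(P[i])-P[j])>1e-6)==1]
    s+=ring(p,.0195,.058)+ring(p,.037,.0)
    rows.append(np.hstack([cv2.resize(overlay(d[c],s,b,""),(300,300)) for c,b in (("side",(210,175,44,44)),("top",(285,130,35,35)))]))
cv2.imwrite("pics/gd.png",np.vstack(rows))
```

```text
['side'] -0.75 [ 0.6516  0.0554 -0.8451] 0.407
['side'] -0.45 [ 0.6504  0.056  -0.1341] 0.406
['side'] -0.15 [ 0.6502  0.0552 -0.0464] 0.368
['side'] 0.15 [ 0.6503  0.055  -0.0131] 0.337
['side'] 0.45 [0.6512 0.0548 0.5185] 0.4
['side'] 0.75 [0.6516 0.055  0.6308] 0.429
['top'] -0.75 [ 0.6542  0.0472 -0.6938] 0.227
['top'] -0.45 [ 0.654   0.0475 -0.5019] 0.174
['top'] -0.15 [ 0.6527  0.0466 -0.2362] 0.132
['top'] 0.15 [0.6534 0.0475 0.2089] 0.245
['top'] 0.45 [0.6546 0.0466 0.6578] 0.267
['top'] 0.75 [0.6543 0.0466 0.7935] 0.248
['side', 'top'] -0.75 [ 0.6536  0.0481 -0.781 ] 0.373
['side', 'top'] -0.45 [ 0.6528  0.0489 -0.3857] 0.378
['side', 'top'] -0.15 [ 0.6518  0.0485 -0.051 ] 0.353
['side', 'top'] 0.15 [0.6519 0.0488 0.0127] 0.312
['side', 'top'] 0.45 [0.6536 0.0479 0.6898] 0.343
['side', 'top'] 0.75 [0.6536 0.0484 0.7378] 0.359
```

View pics/gd.png

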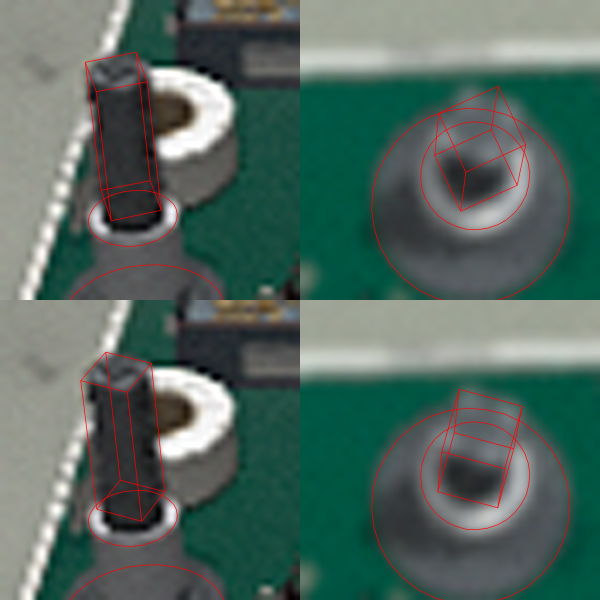

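Run:
```python
from f2 import *
p=[.6525,.047,-.25]; M=boxT(p); Rt=qd(toolR(M[:3,0],M[:3,2],1))
env.set_gripper(.075,20)
env.goto([p[0],p[1],.22],Rt); print(get_t())
o=grab(); pickle.dump(o,open("d6.pkl","wb"))
env.line_to([p[0],p[1],.165],rate=.15); env.dwell(.15); f0=np.array(get_wrist_force())
r=env.line_to([p[0],p[1],.0893],rate=.12,until_force=8); print(r,get_tool_pos(),np.array(get_wrist_force())-f0,get_t())
o=grab(["side"]);cv2.imwrite("pics/g6.png",cv2.resize(o["side"]["img"][150:250,180:280,::-1],(600,600),interpolation=2))
```

```text
17.1167
False [0.65295549 0.04737676 0.08984385] [ 0.43537714 -0.22377047  0.26109235] 18.6667
```

View pics/g6.png

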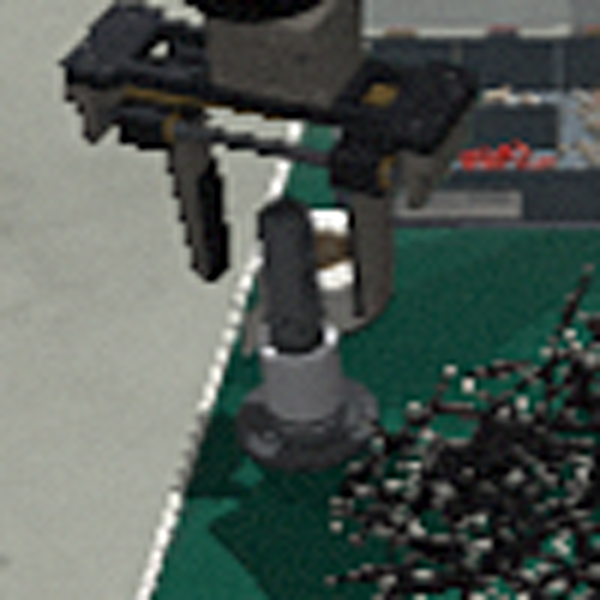

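Run:
```python
from f2 import *
env.set_gripper(0.,30); print("gap",get_finger_gap(),get_tool_pos(),get_wrist_force(),get_wrist_torque(),get_t())
x=get_tool_pos(); np.save("gr.npy",x)
r=env.line_to([x[0],x[1],x[2]+.075],rate=.1); env.dwell(.1); print(r,get_finger_gap(),get_wrist_force(),get_wrist_torque(),get_t())
o=grab(); pickle.dump(o,open("d7.pkl","wb"))
ims=[cv2.resize(o[c]["img"][y:y+100,x0:x0+100,::-1],(400,400),interpolation=2) for c,x0,y in (("side",180,150),("top",255,90))]
cv2.imwrite("pics/g7.png",np.hstack(ims)); print(get_t())
```

```text
gap 0.022544915828408566 [0.65270491 0.04704002 0.08933724] [ 0.79258527  0.15269053 -0.22749215] [-0.03833995 -0.2765776   0.00105737] 19.55
False 0.0229690552534231 [-0.59109394  0.62738058 -0.76820712] [-0.10443491 -0.07590181  0.0061641 ] 20.55
20.65
```

View pics/g7.png

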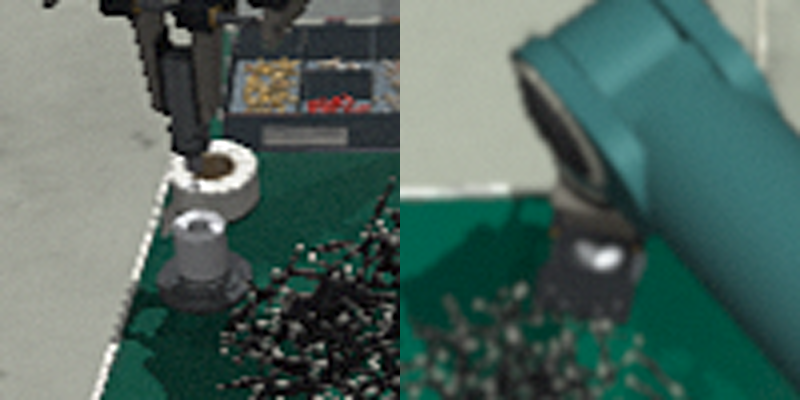

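```bash
cat >> f2.py <<'E'
NN=nestT(NP); RT=qd(toolR(NN[:3,0],NN[:3,2],1)); L=.0733
CT=np.array([-.0002,.0192,.0297])  # contact in NP frame (robot est.)
E
python3 - <<'E'
from f2 import *
x=get_tool_pos(); env.line_to([x[0]-.05,x[1]+.08,.24],rate=.25)
env.goto(list(tr(NN,CT+[0,0,L+.035])),RT); env.dwell(.3)
print(nloc(NN),get_t(),get_wrist_force())
o=grab(); pickle.dump(o,open("d8.pkl","wb"))
tp,tR=fk(); tip=tp+tR[:,2]*L; print("tip px",proj([tip,tip-tR[:,2]*.02],o["side"]),proj([tip],o["top"]))
ims=[cv2.resize(o[c]["img"][y:y+60,x0:x0+60,::-1],(400,400),interpolation=2) for c,x0,y in (("side",240,250),("top",170,170))]
cv2.imwrite("pics/g8.png",np.hstack(ims)); print(get_t())
E
```

```text
[  0.7   18.49 137.81] 22.725 [-0.42924334 -0.45008986 -0.75934841]
tip px [[273.95250193 283.07750468]
 [275.91599162 277.74837557]] [[196.83066973 208.85115666]]
22.825
```

View pics/g8.png

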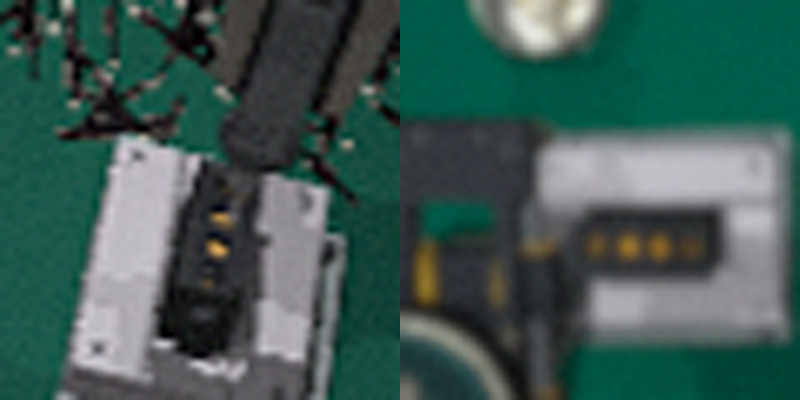

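```bash
cat >> f2.py <<'E'
def zoom(o,c,x0,y0,n,size=600,pts=(),g=.5):
    im=o[c]["img"][y0:y0+n,x0:x0+n,::-1]; im=cv2.resize(im,(size,size),interpolation=cv2.INTER_CUBIC)
    im=(255*(im/255.)**g).astype(np.uint8); s=size/n
    for p,col in pts:
        u=(np.asarray(p)-[x0,y0]+.5)*s; cv2.drawMarker(im,(int(u[0]),int(u[1])),col,cv2.MARKER_CROSS,12,1)
    return im
E
python3 - <<'E'
from f2 import *
o=pickle.load(open("d8.pkl","rb"))
tp,tR=fk(); ax=tR[:,2]
pts=[(q,(0,0,255)) for q in proj([tp+ax*L,tp+ax*(L-.02),tp+ax*(L-.042)],o["side"])]
cv2.imwrite("pics/g8b.png",zoom(o,"side",255,262,36,600,pts))
E
```

```text
(no output)
```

View pics/g8b.png

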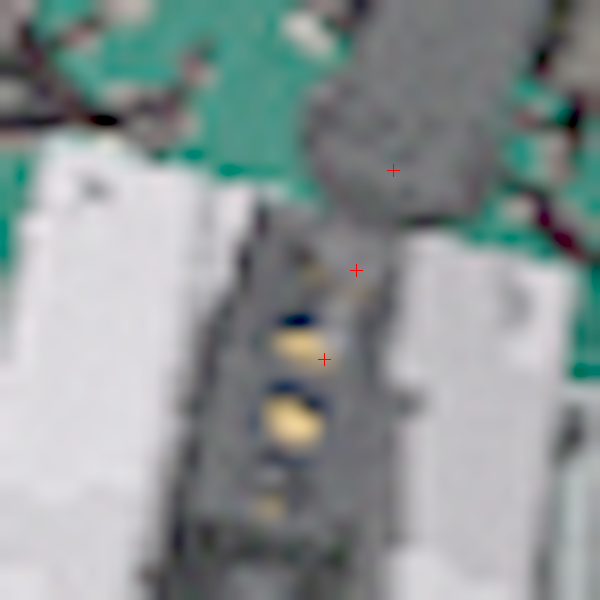

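Run:
```python
from f2 import *
env.line_to(list(tr(NN,CT+[-.0007,.0006,L+.010])),rate=.06,rot=RT,until_force=4); env.dwell(.25)
print(nloc(NN),get_t(),get_wrist_force())
o=grab(); pickle.dump(o,open("d9.pkl","wb"))
tp,tR=fk(); ax=tR[:,2]
pts=[(q,(0,0,255)) for q in proj([tp+ax*L,tp+ax*(L-.02),tp+ax*(L-.042)],o["side"])]
cv2.imwrite("pics/g9.png",zoom(o,"side",255,268,36,600,pts))
```

```text
[ -0.75  19.97 113.3 ] 23.6417 [ 0.78108338  0.48933777 -0.76748878]
```

View pics/g9.png

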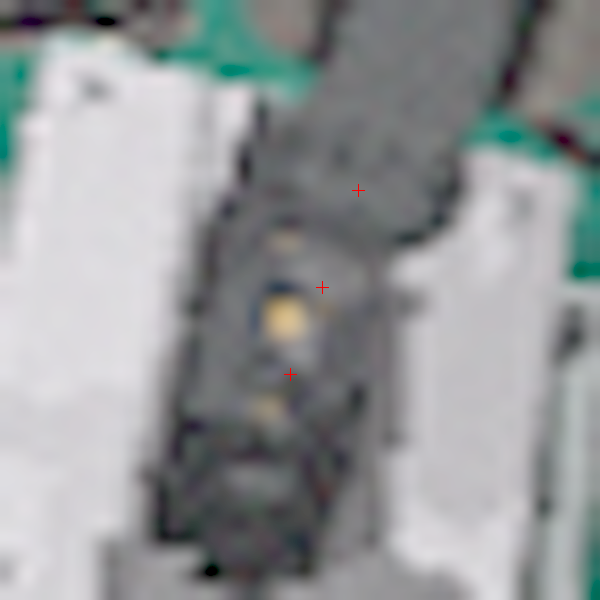

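Run:
```python
from f2 import *
a=pickle.load(open("d5.pkl","rb")); b=pickle.load(open("d9.pkl","rb")); e=pickle.load(open("d8.pkl","rb"))
x0,y0,n=262,276,24
o=[]
for d in (a,b): o.append(zoom(d,"side",x0,y0,n,400,(),.45))
df=b["side"]["img"].astype(int)-a["side"]["img"]; 
im=np.clip(128+df[y0:y0+n,x0:x0+n].mean(2)*2.5,0,255).astype(np.uint8)
o2=[cv2.cvtColor(cv2.resize(im,(400,400),interpolation=cv2.INTER_NEAREST),8)]
cv2.imwrite("pics/g9b.png",np.hstack(o)); cv2.imwrite("pics/g9c.png",o2[0])
```

```text
(no output)
```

View pics/g9b.png

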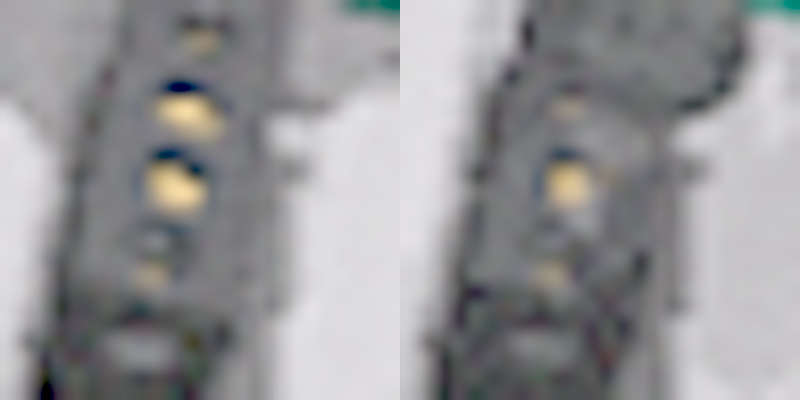

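View pics/g9c.png

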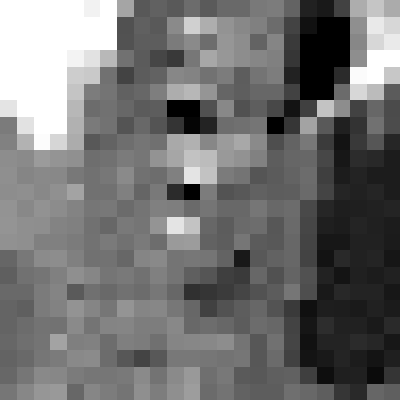

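```bash
cat >> f2.py <<'E'
def favg(n=10):
    F=[]
    for _ in range(n): F.append(get_wrist_force()); env.dwell(.01)
    return np.mean(F,0)@NN[:3,:3],np.std(F,0).max()
def stepz(z,x=-.0002,y=.0201):
    r=env.line_to(list(tr(NN,[x,y,z])),rate=.02,rot=RT); env.dwell(.1); f,s=favg(8)
    l=nloc(NN); print("cmd",round(z*1e3,1),"tip z over est contact",round(l[2]-73.3-29.7,2),l[:2],"F",np.round(f,2),round(s,2),"t",get_t(),flush=True); return l,f
E
python3 - <<'E'
from f2 import *
tp,tR=fk(); print("ang",np.degrees(np.arccos(-tR[:,2]@NN[:3,2])))
for d in (10,7,4.5,3,2,1,0): 
    l,f=stepz(.0297+L+d*.001)
    if d==10: f0=f; np.save("f0.npy",f0)
    elif f[2]-f0[2]>1.2: break
E
```

```text
ang 0.02302730176761391
cmd 113.0 tip z over est contact 10.01 [-0.22 20.11] F [-0.07  0.29 -1.25] 0.45 t 24.1583
cmd 110.0 tip z over est contact 7.03 [-0.22 20.17] F [-0.46 -0.12 -1.51] 0.44 t 24.625
cmd 107.5 tip z over est contact 4.51 [-0.2 20.1] F [-0.35  0.13 -1.2 ] 0.53 t 25.0667
cmd 106.0 tip z over est contact 3.0 [-0.19 20.12] F [-0.13 -0.1  -1.19] 0.62 t 25.4833
cmd 105.0 tip z over est contact 1.99 [-0.19 20.1 ] F [-0.38  0.06 -0.97] 0.59 t 25.9
cmd 104.0 tip z over est contact 1.01 [-0.22 20.11] F [-0.34  0.02 -0.93] 0.69 t 26.3167
cmd 103.0 tip z over est contact 0.01 [-0.18 20.11] F [-0.22 -0.01 -1.11] 0.57 t 26.7333
```

Run:
```python
from f2 import *
f0=np.load("f0.npy")
for d in (-1,-2,-3,-4,-5): 
    l,f=stepz(.0297+L+d*.001)
    if f[2]-f0[2]>1.3: break
o=grab(); pickle.dump(o,open("d10.pkl","wb"))
cv2.imwrite("pics/g10.png",zoom(o,"side",255,268,36,600,(),.5))
```

```text
cmd 102.0 tip z over est contact -1.01 [-0.21 20.09] F [-0.48 -0.01 -1.05] 0.54 t 27.15
cmd 101.0 tip z over est contact -1.9 [-0.16 20.2 ] F [-0.28  0.36 -0.12] 0.63 t 27.5667
cmd 100.0 tip z over est contact -2.97 [-0.18 20.15] F [-0.27  0.14  0.5 ] 0.48 t 27.9833
```

View pics/g10.png

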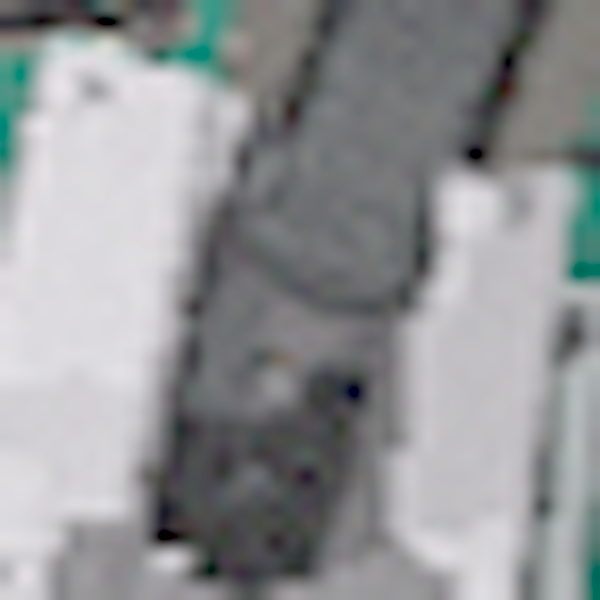

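Run:
```python
from f2 import *
f0=np.load("f0.npy")
for d in (-4,-5.2,-6.5): 
    l,f=stepz(.0297+L+d*.001); print("dF",np.round(f-f0,2))
    if f[2]-f0[2]>4.2: break
env.dwell(.3); f,s=favg(20); print("dF",np.round(f-f0,2),get_finger_gap(),get_t())
o=grab(); pickle.dump(o,open("d11.pkl","wb"))
cv2.imwrite("pics/g11.png",np.hstack([zoom(o,"side",255,268,36,400,(),.5),zoom(o,"top",175,175,50,400,(),.7)]))
```

```text
cmd 99.0 tip z over est contact -3.93 [-0.17 20.17] F [-0.19 -0.25  1.21] 0.51 t 28.5
dF [-0.13 -0.54  2.46]
cmd 97.8 tip z over est contact -5.16 [-0.16 20.12] F [-0.22  0.06  1.9 ] 0.77 t 28.9167
dF [-0.15 -0.23  3.15]
cmd 96.5 tip z over est contact -6.45 [-0.18 20.17] F [-0.43  0.02  2.33] 0.44 t 29.3333
dF [-0.36 -0.27  3.58]
dF [-0.02  0.01  3.61] 0.022495993509609503 29.8
```

View pics/g11.png

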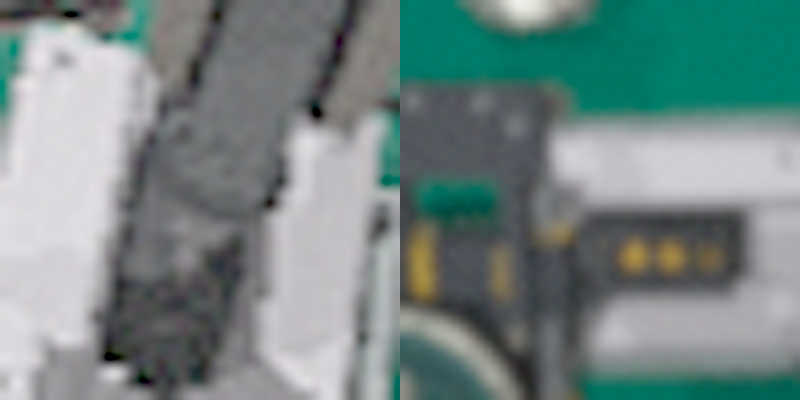

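Run:
```python
from f2 import *
for n in ("d5","d9","d11"):
    o=pickle.load(open(n+".pkl","rb")); print(n,brass(o["top"]["img"],(197,198,22,18)))
for n in ("tweezers","pin_cup","tally_counter"):
    for c in ("side","top"): print(n,c,[(np.round(d["at"],3).tolist(),round(d["score"],2)) for d in finder.boxes_of(c,n)][:1])
f0=np.load("f0.npy"); f,s=favg(20); print("dF",np.round(f-f0,2),nloc(NN),get_t())
job.sign_off()
```

```text
d5 [(np.float64(199.0), np.float64(206.45), 173), (np.float64(206.84), np.float64(206.56), 1643)]
d9 [(np.float64(199.08), np.float64(206.33), 116), (np.float64(205.97), np.float64(206.56), 1199), (np.float64(213.07), np.float64(206.69), 91)]
d11 [(np.float64(206.05), np.float64(206.57), 1152), (np.float64(213.21), np.float64(206.77), 78)]
tweezers side [([0.318, 0.406, 0.004], 0.48)]
tweezers top []
pin_cup side [([0.507, 0.372, 0.043], 0.68)]
pin_cup top [([0.612, 0.411, 0.014], 0.68)]
tally_counter side []
tally_counter top [([0.384, -0.226, 0.022], 0.58)]
dF [-0.05 -0.12  3.68] [-0.18 20.15 96.51] 30.3667
the job is handed in; nothing more can be done
```

I seated the connector in the pocket with its rib in the slot and let it go. I then lifted the gauge from its stand and pressed its tip on the contact nearest the rib. I handed in at about 30 s, still holding and pressing. The hand-in gave no verdict.

**What the last checks showed**
- **Plunger:** the push was about 3.6 N above the unloaded reading, which the spring figures put at about 5.2 mm in. Counting from where contact began gives about 4.8 mm, so the two agree on half travel. I did not see the brass ring reach the nose in the last picture.
- **Squareness:** just before pressing, the tool was within 0.02° of my estimated nest normal. That normal comes from the camera fit.
- **Tip in the hole:** the tip met resistance 1.7 mm lower than I had estimated for the contact. The connector's top face lies 5.6 mm above the contact, so the tip is in the hole, not on the face.
- **Connector:** the wireframe of a seated connector matched both pictures after I let go. Its contacts did not shift in the top view during pressing.

**Where things disagreed**
- The pocket floor turned out about 3 mm lower than my camera fit, so the connector slipped up in the fingers by about that much before I released it.
- The side-camera finder put the pin cup at the fixture, which looks like a false report. The top view had it within about 3 mm of its starting place.
- Tweezers and tally counter were each found in only one view this time, both near their starting places.

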